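# Feel the rim of a clock bezel for burrs

### The arm

A 6-joint arm with a two-finger parallel gripper is mounted at the origin on a cart in front of the work surface, level with it; the furniture and walls round the work are solid. World frame = base frame: x ahead of the robot, y to its left, z up, the work surface at z = 0. Lengths are in m, angles in rad, forces in N, time in s.
With the tool pointing down it reaches from about 0.3 to 0.85 m from the base axis. Payload 4.2 kg.
Tool frame: the origin (TCP) lies on the centre line of the jaws, within the pads' length; the fingertips stand 25 mm ahead of it and the grasp point (between the pads) lies 6 mm ahead of it; z points along the fingers, y is the line along which they close (so a half turn about z gives the same grasp; the last joint's range is limited). The gripper opens to 91 mm and grips with 3 to 60 N. Pads are 32 mm wide; open, the fingers measure 118 mm over their backs; the gripper's body (76 mm by 178 mm) begins 60 mm behind the grasp point.
Start: joints at [-1.325, 0.32, 1.565, -0, 1.257, -0.02], TCP at [0.151, -0.555, 0.214] pointing down, gripper open.
Joint ranges: [-3.11, 3.11], [-0.84, 2.01], [0.21, 2.61], [-1.34, 4.49], [0.05, 2.63], [-2.56, 2.56]. Speed limits (rad/s): [2.57, 2.57, 3.14, 3.14, 3.14, 3.14].

### API

Orientations are given as a unit quaternion [w, x, y, z].
In Python, from station import ctrl, optics gives the robot as it stands.
- The arm moves only by the shell command python3 -m crank 'ROWS' [OPENING] [FORCE]. ROWS is JSON, one flat list of numbers, 6 for each row, row after row: the shift along the tool's x, y, z in m, then the turn, a rotation vector about the tool's x, y, z in degrees. In form: [dx, dy, dz, wx, wy, wz, dx, dy, dz, wx, wy, wz, ...]. A call has 1 to 12 rows; each row is the pose to reach, as a shift and turn from the pose commanded when the call began, along the tool's axes at that moment; what a row does not reach only later rows make up. A row lasts 1/8 s, in which the tool goes at most 62.5 mm and 10.7 degrees, less where a joint would pass 70% of its speed; a pose out of reach is approached as far as the arm can. A call with a gripper value outside its range is refused whole. OPENING is the finger opening in m, from 0 to 0.0912, set as the call begins (- or left out, the last holds). The fingers move at their own pace and stop on an object; FORCE is the grip in N (left out, the last holds). Time passes only in rows, so rows that repeat a pose let the fingers close. It gives the time, the measured TCP pose, the force, the opening and the grip force at its end, in the units of the state.
- ctrl.state(): the state, without advancing time (a new reading comes with each control period).
- optics.camera(name): name is "scene" or "side" or "wrist"; returns a dict with "frame" (480x640x3 uint8, red, green, blue), "fovy" (degrees; the focal length in pixels is half the picture's height over the tangent of half this angle, whatever the lens; pixels are square), "cx", "cy" (the principal point, pixels), "R" (3x3) and "t" (3): a world point X has camera coordinates R X + t. Camera axes: x right, y down, z forward; pixel columns grow to the right and rows downward; lengths in m; the calibration is good to about 2 mm. The wrist camera is an equidistant fisheye: a pixel r from the principal point sees the ray r / f radians off the axis. A picture is of the moment at which its call begins. There is no depth.
- ctrl.hand_in(): hands the job in; it is judged then, once.
The state is a dict: "time": time; "joint_pos": joint angles; "dq": joint speeds; "joint_torque": joint torques, N m; "tcp_pos": TCP position; "eef_rot": TCP orientation; "contact_force": force on the tool from outside, world axes, zero at the start; "torque": the same for the moment, N m; "opening": opening from 0.0 (shut) to 1.0 (fully open); "grasp_force": force on a finger pad.
Only numpy, scipy, OpenCV 4.12 (cv2) and the standard library are available. Lean on these libraries where they do the work, as an engineer would, in place of code of your own. Each camera call takes 0.05 s, during which the arm holds its last target. There are 200 camera calls.

### The job

Feel the marked half of the clock bezel's rim for burrs: with the fingertips together, set them lightly on the rim at the twin-bar mark so that the sprung bezel gives a little, then slide them along the rim over the three round marks to the triangle mark in one unbroken light touch, never pushing the bezel down to its stop. Finish while still resting the fingertips lightly on the triangle mark. Only touch the bezel, do not grip or lift it, and leave the die standing in its middle and everything else where it is.

Things in the scene. Friction and masses are not known exactly. Their poses are not given: they have to be found in the camera images.
- stand: Checking stand fixed to the bench: round dark steel base, 156 mm across, 12 mm thick, that carries the clock bezel, a plain metal ring, level on three springs. The flat rim of the bezel is 18 mm wide (110 to 146 mm across), its top 46 mm above the bench at rest. Origin: centre of the base's underside, on the bezel's axis; z up; bar_mark lies toward +y, round_mark2 toward +x.
- bezel (a joint): How far the bezel is pressed down, in m: 0 at rest; negative if lifted. Pressing anywhere on the rim lowers the whole bezel, level, by 1 mm per 0.35 N. The hard stop is at 0.016; past 0.0145 counts as pushed to the stop, below -0.003 as lifted. 6 mm down is a good light touch. At the bottom the rim's top is 30 mm above the bench.
- bar_mark (a point): START mark: two parallel dark bars inlaid across the rim, 9 mm apart. Origin: its centre on the rim's top, 64 mm from the bezel's axis; z up. Its patch of rim is flush, 15 mm long. The five marks lie 45 degrees apart on half the rim, clockwise from above: bar_mark, round_mark1, 2, 3, arrow_mark; the other half is bare.
- round_mark1 (a point): Dark round dot, 10 mm across, inlaid in the rim, the one next to the twin bars. Origin: its centre on the rim's top, 64 mm from the bezel's axis; z up. Its patch of rim is flush, 15 mm long. The five marks lie 45 degrees apart on half the rim, clockwise from above: bar_mark, round_mark1, 2, 3, arrow_mark; the other half is bare.
- round_mark2 (a point): Like round_mark1, the middle one of the three dots. Origin: its centre on the rim's top, 64 mm from the bezel's axis; z up. Its patch of rim is flush, 15 mm long. The five marks lie 45 degrees apart on half the rim, clockwise from above: bar_mark, round_mark1, 2, 3, arrow_mark; the other half is bare.
- round_mark3 (a point): Like round_mark1, the one next to the triangle. Origin: its centre on the rim's top, 64 mm from the bezel's axis; z up. Its patch of rim is flush, 15 mm long. The five marks lie 45 degrees apart on half the rim, clockwise from above: bar_mark, round_mark1, 2, 3, arrow_mark; the other half is bare.
- arrow_mark (a point): FINISH mark: dark triangle 16 mm long inlaid in the rim, pointing outward. Origin: its centre on the rim's top, 64 mm from the bezel's axis; z up. Its patch of rim is flush, 15 mm long. The five marks lie 45 degrees apart on half the rim, clockwise from above: bar_mark, round_mark1, 2, 3, arrow_mark; the other half is bare.
- die_center (a point): Half-way up a loose straw-coloured press die, 12 mm across and 21 mm tall, that stands on the fixed post in the middle of the bezel, its top 47 mm above the bench; to be left alone. Horizontally this point lies within 1 mm of the bezel's axis.
- spool: Loose bystander to be left alone: small spool of brass wire, 28 mm across, 14 mm tall, near the stand. Origin at the centre of its underside, z up.
- cup: Loose bystander to be left alone: clear open dust cup, 28 mm across, 14 mm tall, near the stand. Origin at the centre of its underside, z up.
- tweezers: Loose bystander to be left alone: steel tweezers lying flat, 16 x 131 x 10 mm. Origin at the centre of its underside, z up.
- screwdriver: Loose bystander to be left alone: watch screwdriver lying flat, 9 x 108 x 9 mm. Origin at the centre of its underside, z up.
- star_knob: Loose bystander to be left alone: black three-lobed knob with its screw upward, 41 x 38 x 41 mm. Origin at the centre of its underside, z up.
- nippers: Loose bystander to be left alone: small end nippers with black handles lying flat, 33 x 102 x 14 mm. Origin at the centre of its underside, z up.
- loupe: Loose bystander to be left alone: black eye loupe, 34 mm across and 34 mm tall. Origin at the centre of its underside, z up.

How it is judged:
On the way, in this order (a step that is already met when the one before it is completed fails the run):
1. the fingertips press lightly on the twin-bar mark (contact force between the fingers and bezel_c0 above 0.15 N and value of joint bezel above 0.001 m and horizontal distance between the grasp point and bar_mark below 0.028 m), for 0.1 s.
2. the fingertips press lightly on the first round mark (contact force between the fingers and bezel_c1 above 0.15 N and value of joint bezel above 0.001 m and horizontal distance between the grasp point and round_mark1 below 0.028 m), for 0.1 s.
3. the fingertips press lightly on the middle round mark (contact force between the fingers and bezel_c2 above 0.15 N and value of joint bezel above 0.001 m and horizontal distance between the grasp point and round_mark2 below 0.028 m), for 0.1 s.
4. the fingertips press lightly on the third round mark (contact force between the fingers and bezel_c3 above 0.15 N and value of joint bezel above 0.001 m and horizontal distance between the grasp point and round_mark3 below 0.028 m), for 0.1 s.
5. the fingertips press lightly on the triangle mark (contact force between the fingers and bezel_c4 above 0.15 N and value of joint bezel above 0.001 m and horizontal distance between the grasp point and arrow_mark below 0.028 m), for 0.1 s.
At the end, for the whole second after the job is handed in: The fingertips, together, still rest on the triangle mark (contact over 0.15 N, grasp centre within 28 mm of the mark seen from above), with the bezel pressed down by 1 to 14.5 mm; the die is within 8 mm and every other loose thing within 15 mm of where it stood (all of step 5 and value of joint bezel below 0.0145 m and distance of die_center from where it was at the start of the episode below 0.008 m and distance of each of spool, cup, tweezers, screwdriver, star_knob, nippers, loupe from where it was at the start of the episode below 0.015 m); the arm keeps its last pose, push and grip.
It fails at once if the bezel is pushed down to its stop (past 14.5 mm) (value of joint bezel above 0.0145 m).
It fails at once if the bezel is lifted (more than 3 mm above rest) (value of joint bezel below -0.003 m).
It fails at once if the touch is broken: the fingertips are just above the rim at one of the three round marks and the bezel is not pressed (value of joint bezel below 0.0004 m and height (world z) of the grasp point below 0.085 m and (horizontal distance between the grasp point and round_mark1 below 0.016 m or horizontal distance between the grasp point and round_mark2 below 0.016 m or horizontal distance between the grasp point and round_mark3 below 0.016 m)).
It fails at once if the die in the middle is moved by more than 8 mm or lifted (distance of die_center from where it was at the start of the episode above 0.008 m).
It fails at once if a bystander is moved by more than 15 mm or lifted (distance of any of spool, cup, tweezers, screwdriver, star_knob, nippers, loupe from where it was at the start of the episode above 0.015 m).
It also fails if it takes over 48 s, if anything falls off the work surface, if the arm or the gripper's body presses on something with over 40 N, if the wrist force passes 120 N, or if a joint passes its speed limit or range.

## Working session

There is one attempt and no reset: what is moved stays moved. The work goes in short steps, Python scripts to look and compute and a shell command to move; the robot and the scene stay as the last step left them, time stands still between calls to the robot, and variables do not carry over. Pictures are saved under pics/ and viewed, at most 10 in all, crops included, and the job is handed in when it is done.

```bash
mkdir -p pics; ls
python3 - <<'E'
from station import ctrl, optics
import cv2
print(ctrl.state())
for n in ("scene","side"):
    c=optics.camera(n); print(n,c["fovy"],c["cx"],c["cy"],c["R"],c["t"])
    cv2.imwrite(f"pics/{n}0.png",c["frame"][:,:,::-1])
E
```

```text
pics
{'time': 0.0, 'joint_pos': array([-1.32498647e+00,  3.20261115e-01,  1.56568709e+00, -7.30453567e-07,
        1.25742556e+00, -2.00020603e-02]), 'dq': array([ 0.00017693,  0.00012892,  0.0006165 , -0.00046801, -0.00017626,
        0.00035358]), 'joint_torque': array([ 3.87509510e-05, -4.12458086e+01, -2.31969559e+01,  7.24529405e-02,
        4.58184828e-02, -1.50873384e-04]), 'tcp_pos': array([ 0.15092001, -0.55429691,  0.21283486]), 'eef_rot': array([-8.84848856e-04,  9.91180588e-01,  1.32515089e-01, -1.00679124e-04]), 'contact_force': array([0.38702262, 0.4690649 , 0.35017597]), 'torque': array([-0.0132482 ,  0.02232764,  0.00510008]), 'grasp_force': 0.0, 'opening': 0.9960576831157796}
scene 51.34557402898338 325.544114076605 241.92585580560169 [[-0.68992354 -0.72387328  0.00360292]
 [-0.52716672  0.49901914 -0.68780459]
 [ 0.49608544 -0.47643191 -0.72588695]] [0.35950203 0.40371439 0.86734035]
side 52.98635355839063 323.7567657183047 235.83614129074434 [[-0.88901771 -0.45787182  0.000956  ]
 [-0.29261061  0.56653317 -0.77033707]
 [ 0.35217402 -0.68512303 -0.63763617]] [0.51227379 0.27115285 0.7551161 ]
```

View pics/scene0.png

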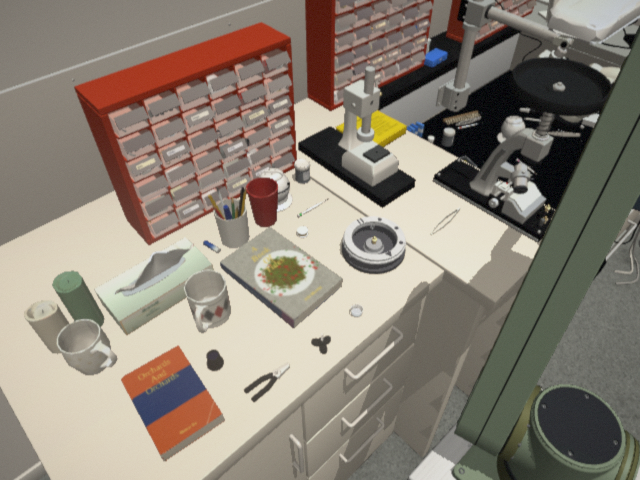

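View pics/side0.png

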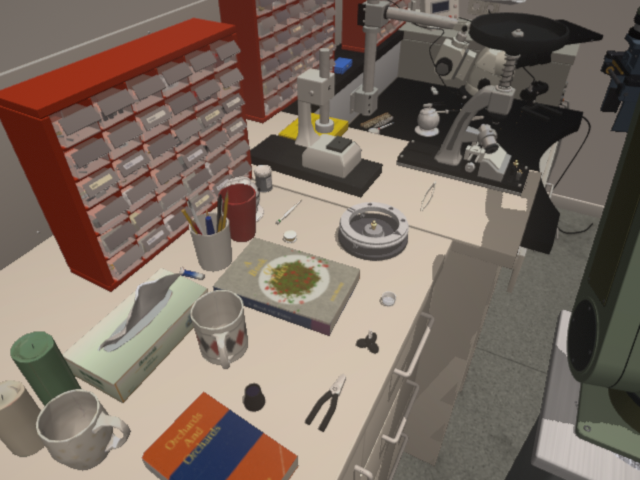

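The stand is at about (374,243) in scene and (373,230) in side, with small marks visible on its far rim. I'll rectify both views onto the rim plane.

```bash
cat > h.py <<'E'
import numpy as np, cv2
def f(c): return 240/np.tan(np.radians(c["fovy"]/2))
def K(c): return np.array([[f(c),0,c["cx"]],[0,f(c),c["cy"]],[0,0,1]])
def cast(c,u,v,z):
    d=c["R"].T@np.linalg.inv(K(c))@[u,v,1]; o=-c["R"].T@c["t"]; return o+d*(z-o[2])/d[2]
def top(c,x0,y0,z,w=0.24,n=400):
    # top view: col -> +x, row -> -y; centre (x0,y0)
    s=w/n; A=np.array([[s,0,x0-w/2],[0,-s,y0+w/2],[0,0,z],[0,0,1]])
    H=K(c)@np.c_[c["R"],c["t"]]@A
    return cv2.warpPerspective(c["frame"],H,(n,n),flags=cv2.INTER_CUBIC|cv2.WARP_INVERSE_MAP)
E
python3 - <<'E'
from station import ctrl, optics
from h import *
a=optics.camera("scene");b=optics.camera("side")
p=cast(a,374,237,.046);q=cast(b,373,224,.046);print(p,q)
for n,c,pts in (("sc",a,[(302,232),(356,311),(320,345),(313,208),(447,221)]),("si",b,[(290,236),(388,299),(369,343),(289,212),(428,197)])): print([cast(c,u,v,.005)[:2].round(3) for u,v in pts])
m=(p+q)/2
np.save("m.npy",m)
im=np.hstack([top(a,m[0],m[1],.046),top(b,m[0],m[1],.046)])
cv2.imwrite("pics/top.png",im[:,:,::-1])
E
```

```text
[ 0.55024565 -0.18798544  0.046     ] [ 0.54824748 -0.17806557  0.046     ]
[array([ 0.712, -0.1  ]), array([ 0.449, -0.024]), array([0.441, 0.093]), array([ 0.759, -0.181]), array([ 0.484, -0.4  ])]
[array([ 0.714, -0.103]), array([ 0.45 , -0.025]), array([0.441, 0.089]), array([ 0.761, -0.179]), array([ 0.487, -0.39 ])]
```

View pics/top.png

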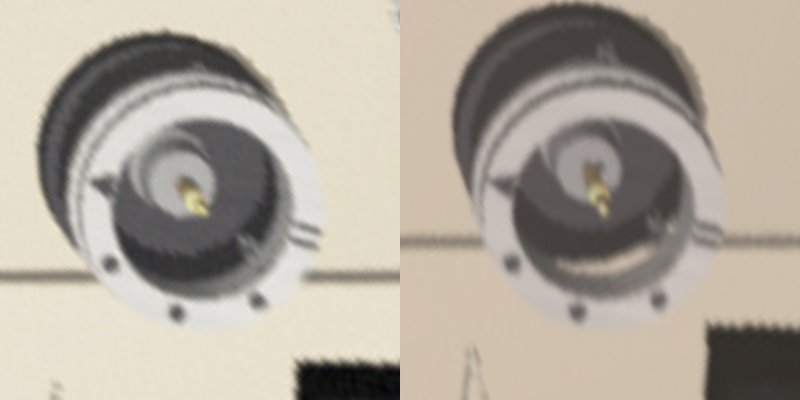

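Top views (0.6 mm/px) agree. Bars are at (305,233), dots at (258,300), (177,313) and (111,263), and the triangle is at (105,185). This puts the centre at about (0.552,-0.188), with bearings -15, -60, -105, -150 and -195°. Next I'll locate the tall neighbours.

Run:
```python
from station import optics
from h import *
a=optics.camera("scene");b=optics.camera("side")
P=lambda c:K(c)@np.c_[c["R"],c["t"]]
for n,s,t in [("presstop",(370,68),(325,50)),("presswhite right",(414,165),(380,158)),("pressbase near corner",(412,196),(376,185)),("pressbase left",(300,141),(252,147)),("mug rim",(263,181),(238,187)),("black disc",(560,86),(517,34)),("boom post",(455,100),(366,105)),("scope white",(515,192),(478,165)),("boom top",(478,10),(374,12)),("spice",(302,162),(263,168))]:
    X=cv2.triangulatePoints(P(a),P(b),np.float64(s),np.float64(t)).ravel(); print(n,(X[:3]/X[3]).round(3))
from scipy.optimize import least_squares
m=np.load("m.npy")
px=np.array([[305.5,233],[258,300],[177.5,313],[111.5,262.5],[105,184.5]])
w=np.c_[m[0]-.12+px[:,0]*.0006,m[1]+.12-px[:,1]*.0006]
g=lambda p:np.c_[p[0]+.064*np.cos(p[2]-np.arange(5)*np.pi/4),p[1]+.064*np.sin(p[2]-np.arange(5)*np.pi/4)]
r=least_squares(lambda p:(g(p)-w).ravel(),[.552,-.188,-.26]);print(r.x,np.abs(r.fun).max());np.save("fit.npy",r.x)
print(g(r.x).round(4))
for k in np.arange(0,181,11.25): 
    t=r.x[2]-np.radians(k); print(k,(r.x[:2]+.064*np.r_[np.cos(t),np.sin(t)]).round(4))
```

```text
presstop [ 0.775 -0.39   0.319]
presswhite right [ 0.659 -0.479  0.033]
pressbase near corner [ 0.657 -0.481 -0.067]
pressbase left [ 0.932 -0.29   0.078]
mug rim [ 0.817 -0.071  0.124]
black disc [ 0.394 -0.578  0.356]
boom post [ 0.977 -1.161 -0.167]
scope white [ 0.424 -0.641 -0.012]
boom top [ 0.967 -1.165  0.194]
spice [ 0.873 -0.246  0.059]
[ 0.55170864 -0.18822312 -0.24722282] 0.002592050139304636
[[ 0.6138 -0.2039]
 [ 0.5845 -0.2432]
 [ 0.536  -0.2503]
 [ 0.4968 -0.221 ]
 [ 0.4897 -0.1726]]
0.0 [ 0.6138 -0.2039]
11.25 [ 0.6095 -0.2157]
22.5 [ 0.603  -0.2264]
33.75 [ 0.5946 -0.2357]
45.0 [ 0.5845 -0.2432]
56.25 [ 0.5732 -0.2485]
67.5 [ 0.561  -0.2515]
78.75 [ 0.5485 -0.2521]
90.0 [ 0.536  -0.2503]
101.25 [ 0.5242 -0.246 ]
112.5 [ 0.5135 -0.2396]
123.75 [ 0.5042 -0.2311]
135.0 [ 0.4968 -0.221 ]
146.25 [ 0.4914 -0.2097]
157.5 [ 0.4884 -0.1975]
168.75 [ 0.4878 -0.185 ]
180.0 [ 0.4897 -0.1726]
```

```bash
python3 -m crank '[0.03,-0.044,0,0,0,-5, 0.06,-0.088,0,0,0,-11, 0.09,-0.132,0,0,0,-17, 0.117,-0.175,0,0,0,-24, 0.146,-0.22,0,0,0,-31, 0.175,-0.263,0,0,0,-38, 0.235,-0.256,0,0,0,-45, 0.295,-0.249,0,0,0,-52, 0.355,-0.241,0,0,0,-59, 0.415,-0.234,0,0,0,-66, 0.475,-0.227,0,0,0,-73, 0.532,-0.22,0,0,0,-75.2]' 0 10
python3 -m crank '[0,0,0,0,0,0,0,0,0,0,0,0,0,0,0,0,0,0,0,0,0,0,0,0]'
python3 - <<'E'
from station import ctrl,optics
from h import *
s=ctrl.state();print(s["tcp_pos"],s["eef_rot"],s["contact_force"],s["opening"])
from scipy.spatial.transform import Rotation as R
print(R.from_quat(s["eef_rot"],scalar_first=True).as_matrix().round(3))
c=optics.camera("wrist");cv2.imwrite("pics/w1.png",c["frame"][:,:,::-1])
p=np.load("fit.npy")
for k in range(5):
    t=p[2]-k*np.pi/4;X=np.r_[p[:2]+.064*np.r_[np.cos(t),np.sin(t)],.046]
    y=c["R"]@X+c["t"];th=np.arctan2(np.hypot(*y[:2]),y[2]);d=y[:2]/np.hypot(*y[:2])
    print(k,(np.r_[c["cx"],c["cy"]]+f(c)*th*d).round(1))
E
```

```text
time: 1.8
tcp_pos: [0.6086, -0.2022, 0.2135]
eef_rot: [0.0, 0.704, 0.711, -0.0]
contact_force: [-0.3, -0.2, 0.4]
opening: 0.006
grasp_force: 0.0
time: 2.3
tcp_pos: [0.6056, -0.2032, 0.2144]
eef_rot: [0.0, 0.705, 0.709, 0.0]
contact_force: [-0.3, -0.7, 0.6]
opening: 0.007
grasp_force: 0.0
[ 0.60562524 -0.2032274   0.21439578] [3.30129593e-04 7.04841816e-01 7.09364430e-01 1.01286607e-04] [-0.25963834 -0.65142957  0.63189346] 0.006730738096046405
[[-0.006  1.     0.001]
 [ 1.     0.006 -0.   ]
 [-0.     0.001 -1.   ]]
0 [329.5 214.8]
1 [298.8 254. ]
2 [249.9 260.3]
3 [209.4 231.6]
4 [199.2 182.7]
```

View pics/w1.png

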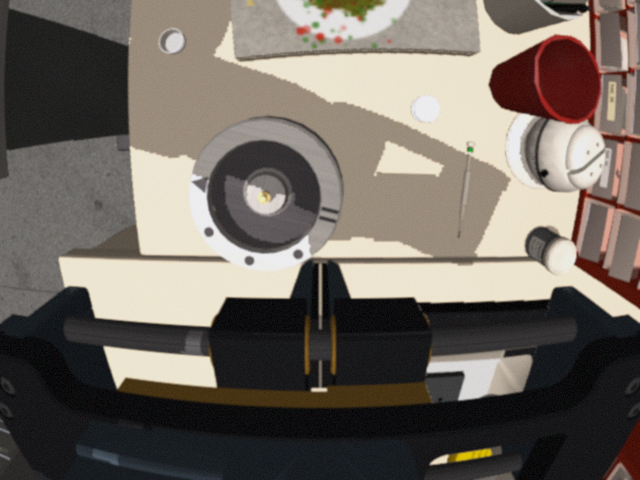

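Wrist view: bars (329,214), dots (298,254), (249,260), (209,232), triangle (200,184). All are within a pixel or two of prediction. Now going down to just above the twin bars.

```bash
python3 -m crank '[0,0.004,0.02,0,0,0, -0.001,0.008,0.05,0,0,0, -0.001,0.008,0.08,0,0,0, -0.001,0.008,0.105,0,0,0, -0.001,0.008,0.12,0,0,0, -0.001,0.008,0.125,0,0,0, -0.001,0.008,0.125,0,0,0]' >/dev/null
for i in 1 2 3; do python3 -m crank '[0,0,0,0,0,0]' | sed -n '2p;4p'; done
python3 - <<'E'
from station import optics
from h import *
c=optics.camera("side");cv2.imwrite("pics/s2.png",cv2.resize(c["frame"][150:300,280:480,::-1],None,fx=4,fy=4))
E
```

```text
tcp_pos: [0.6152, -0.204, 0.0898]
contact_force: [-0.4, -0.2, 1.1]
tcp_pos: [0.615, -0.2039, 0.0895]
contact_force: [0.0, 0.4, 0.5]
tcp_pos: [0.6148, -0.2038, 0.0891]
contact_force: [0.9, -0.2, -0.3]
```

View pics/s2.png

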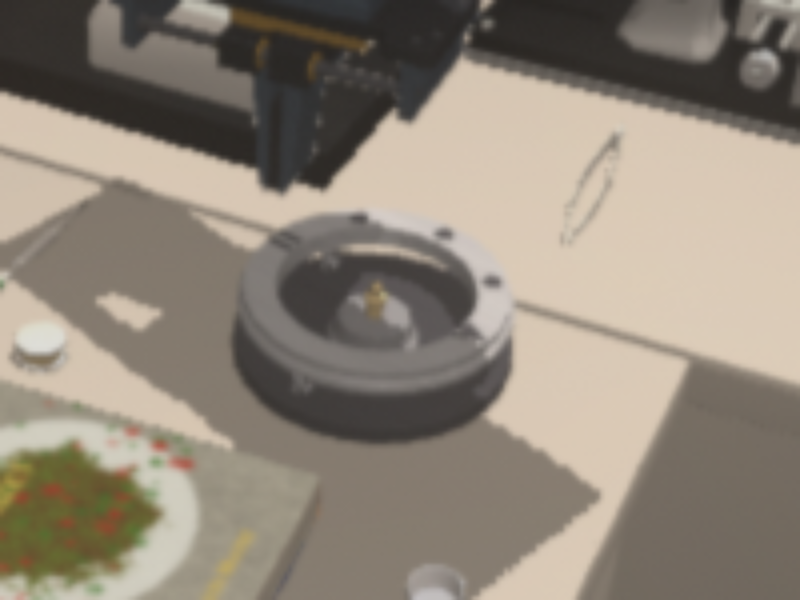

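The fingertips (280,190 in the crop) hang about 18 mm above the bars (287,238), as intended. Now lowering gently.

```bash
python3 -m crank '[0,-0.001,0.008,0,0,0, 0,-0.001,0.013,0,0,0, 0,-0.001,0.016,0,0,0, 0,-0.001,0.019,0,0,0, 0,-0.001,0.022,0,0,0, 0,-0.001,0.023,0,0,0]' >/dev/null
for i in 1 2 3 4; do python3 -m crank '[0,0,0,0,0,0]' | sed -n '1,2p;4p'; done
python3 - <<'E'
from station import optics,ctrl
from h import *
F=[];Z=[]
for i in range(6):
    c=optics.camera("side"); s=ctrl.state();F.append(s["contact_force"]);Z.append(s["tcp_pos"])
print(np.mean(F,0),np.mean(Z,0))
cv2.imwrite("pics/s3.png",cv2.resize(c["frame"][150:300,280:480,::-1],None,fx=4,fy=4))
E
```

```text
time: 4.53
tcp_pos: [0.6136, -0.2038, 0.0656]
contact_force: [0.4, 0.1, -0.2]
time: 4.65
tcp_pos: [0.6137, -0.2038, 0.0658]
contact_force: [0.1, -0.3, -0.6]
time: 4.78
tcp_pos: [0.6137, -0.2038, 0.0658]
contact_force: [0.3, 0.9, 1.1]
time: 4.9
tcp_pos: [0.6136, -0.2038, 0.0658]
contact_force: [-0.1, -0.0, 0.1]
[-0.02881406 -0.01639942 -0.06096723] [ 0.61359345 -0.20377842  0.06568324]
```

View pics/s3.png

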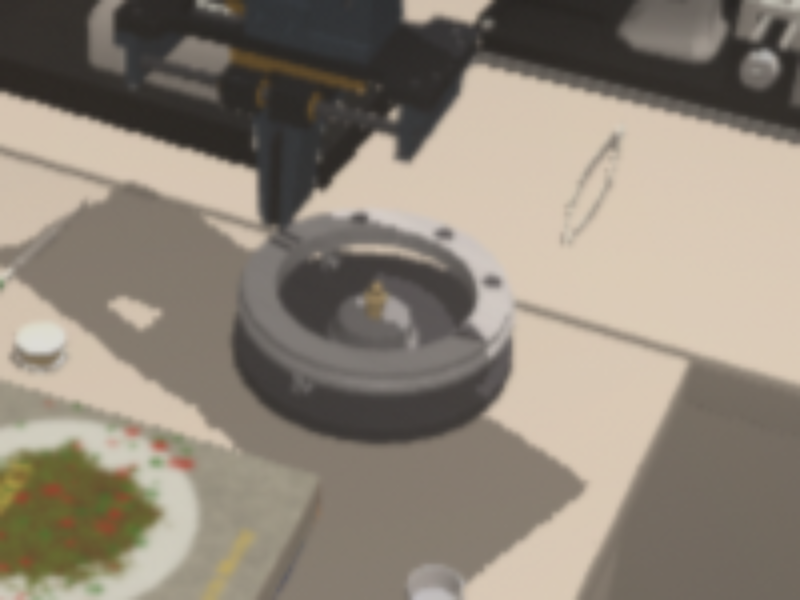

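The bezel hasn't moved (dots are at the same pixels) and the force is about 0. The tip at crop (285,222) seems still above the rim. I'll check the tip against projection.

Run:
```python
from station import optics,ctrl
from h import *
a=optics.camera("scene");b=optics.camera("side")
pr=lambda c,X:(lambda v:v[:2]/v[2])(K(c)@(c["R"]@X+c["t"]))
for z in (.0407,.046,.05,.055): print(z,((pr(b,np.r_[.6136,-.2038,z])-[280,150])*4).round(),((pr(a,np.r_[.6136,-.2038,z])-[290,150])*4).round())
cv2.imwrite("pics/a3.png",cv2.resize(a["frame"][150:300,290:490,::-1],None,fx=4,fy=4))
```

```text
0.0407 [282. 245.] [277. 288.]
0.046 [282. 238.] [278. 282.]
0.05 [282. 232.] [278. 277.]
0.055 [283. 225.] [279. 271.]
```

View pics/a3.png

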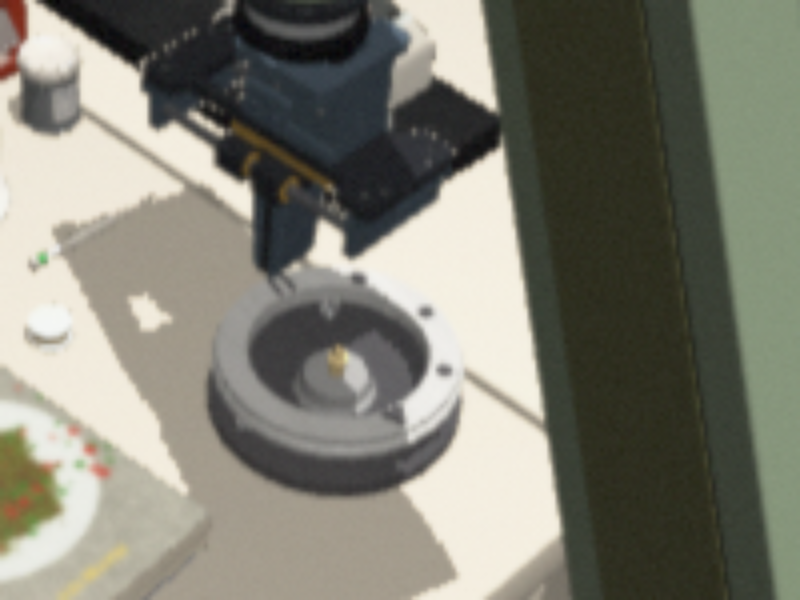

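```bash
cat > chk.py <<'E'
from station import optics,ctrl
from h import *
import sys,os
b=[];F=[];Z=[]
for i in range(5):
    c=optics.camera("side");b.append(c["frame"].mean(2));s=ctrl.state();F.append(s["contact_force"]);Z.append(s["tcp_pos"])
# near rim, bezel only
g=np.float32(np.mean(b,0))[218:248,342:408]
if not os.path.exists("ref.npy"): np.save("ref.npy",g)
r=np.load("ref.npy")
w=cv2.createHanningWindow(g.shape[::-1],cv2.CV_32F)
print("shift px",np.round(cv2.phaseCorrelate(r,g,w),3) if 0 else cv2.phaseCorrelate(r,g,w),"F",np.mean(F,0).round(2),"tcp",np.mean(Z,0).round(4),"t",round(s["time"],2),"op",round(s["opening"],3))
E
python3 chk.py
python3 - <<'E'
from station import optics
from h import *
a=optics.camera("scene");b=optics.camera("side")
P=lambda c:K(c)@np.c_[c["R"],c["t"]]
X=cv2.triangulatePoints(P(a),P(b),np.float64([290+272/4,150+272/4]),np.float64([280+283/4,150+224/4])).ravel();print(X[:3]/X[3])
E
python3 -m crank '[0,0,0.0015,0,0,0, 0,0,0.003,0,0,0,0,0,0.003,0,0,0]' | sed -n 2p; python3 chk.py
python3 -m crank '[0,0,0.0015,0,0,0, 0,0,0.003,0,0,0,0,0,0.003,0,0,0]' | sed -n 2p; python3 chk.py
```

```text
shift px ((-7.105427357601002e-15, 1.7763568394002505e-15), 0.999999997778302) F [-0.03  0.26  0.37] tcp [ 0.6136 -0.2038  0.0656] t 5.55 op 0.006
[ 0.60877109 -0.19242181  0.06488667]
tcp_pos: [0.6135, -0.2037, 0.0624]
shift px ((0.016522000946096682, 0.0047193611726452644), 0.995766473920257) F [ 0.1  -0.04  0.05] tcp [ 0.6136 -0.2038  0.0626] t 6.28 op 0.004
tcp_pos: [0.6134, -0.2037, 0.0594]
shift px ((-0.04877947168828456, -0.01033900985587266), 1.008859744557628) F [-0.13  0.43 -0.19] tcp [ 0.6136 -0.2038  0.0596] t 6.9 op 0.007
```

```bash
for i in 1 2; do python3 -m crank '[0,0,0.0015,0,0,0, 0,0,0.003,0,0,0,0,0,0.003,0,0,0]' | sed -n 2p; python3 chk.py; done
```

```text
tcp_pos: [0.6134, -0.2037, 0.0564]
shift px ((-0.068687674932427, 0.00383085464301125), 0.9971760542304428) F [-0.15 -0.4  -0.19] tcp [ 0.6136 -0.2038  0.0566] t 7.53 op 0.009
tcp_pos: [0.6134, -0.2037, 0.0534]
shift px ((-0.05955474484586176, 0.023507623403711264), 0.9946724588120425) F [0.19 0.16 0.38] tcp [ 0.6136 -0.2038  0.0536] t 8.15 op 0.01
```

Run:
```python
from station import optics
from h import *
a=optics.camera("scene");b=optics.camera("side")
g=lambda c,x:cv2.resize(c["frame"][190:240,x:x+50,::-1],None,fx=8,fy=8,interpolation=cv2.INTER_CUBIC)
cv2.imwrite("pics/c4.png",np.hstack([g(a,335),g(b,325)]))
```

```text
(no output)
```

View pics/c4.png

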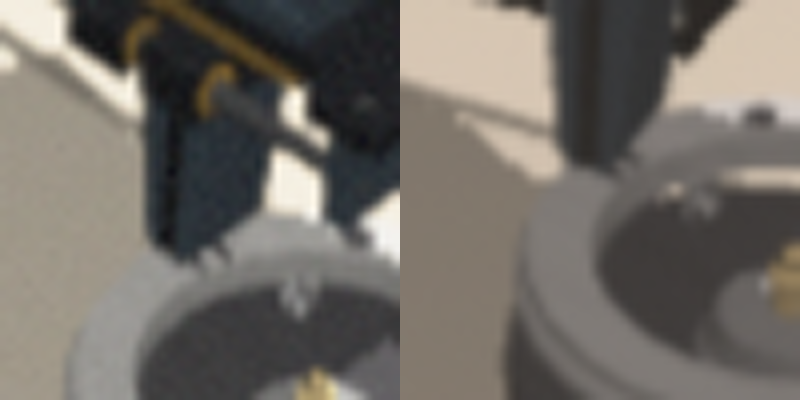

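The tip's near corner (scene ≈(358,222), side ≈(350,211)) is still clear above the rim, and the bezel is unmoved. I'll keep feeling downward.

```bash
for i in 1 2 3; do python3 -m crank '[0,0,0.0015,0,0,0, 0,0,0.003,0,0,0]' | sed -n 2p; python3 chk.py; done
```

```text
tcp_pos: [0.6136, -0.2038, 0.0505]
shift px ((-0.10462404643018175, -0.12037997809598622), 1.066930823193656) F [-0.14 -0.26  0.09] tcp [ 0.6135 -0.2037  0.0505] t 8.75 op 0.009
tcp_pos: [0.6136, -0.2037, 0.0476]
shift px ((-0.13207698452440297, -0.20113757489986206), 1.082206795833729) F [ 0.31  0.32 -0.19] tcp [ 0.6135 -0.2037  0.0475] t 9.25 op 0.005
tcp_pos: [0.6136, -0.2038, 0.0446]
shift px ((-0.1633090160234687, -0.06987062786318177), 1.0172045756269383) F [-0.13  0.27  0.12] tcp [ 0.6136 -0.2038  0.0446] t 9.75 op 0.004
```

Run:
```python
from station import optics
from h import *
b=np.mean([optics.camera("side")["frame"].mean(2) for _ in range(3)],0)
r=np.load("ref.npy")
print(np.c_[np.arange(218,248),r[:,30:36].mean(1),b[218:248,372:378].mean(1)].round().astype(int).T)
a=optics.camera("scene");s=optics.camera("side")
g=lambda c,x:cv2.resize(c["frame"][190:240,x:x+50,::-1],None,fx=8,fy=8,interpolation=cv2.INTER_CUBIC)
cv2.imwrite("pics/c5.png",np.hstack([g(a,335),g(s,325)]))
```

```text
[[218 219 220 221 222 223 224 225 226 227 228 229 230 231 232 233 234 235
  236 237 238 239 240 241 242 243 244 245 246 247]
 [ 69  79  89  99 100 108 127 126 120 122 125 121 109 102 102 101  97  93
   94 106 118 121 121 122 120 112 112 125 127 112]
 [ 62  68  79  95  98 107 126 125 119 121 123 112 103 101 101 100  96  93
   92  97 113 121 121 121 120 115 109 120 129 119]]
```

View pics/c5.png

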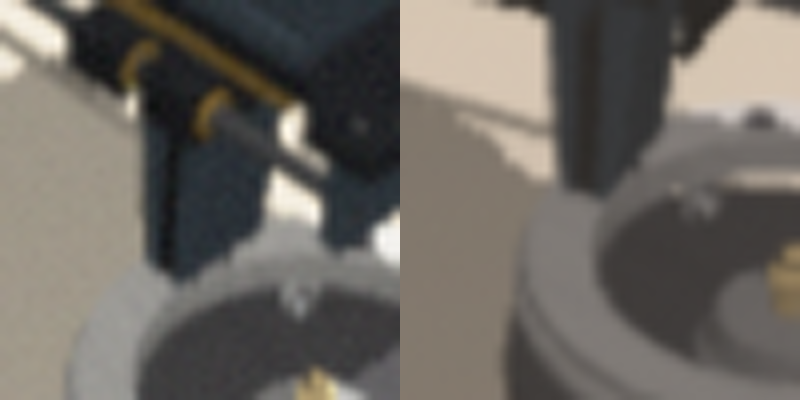

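The rim has just moved: the dot dropped from crop y 113 to 117 (about 0.5 px, roughly 1.5 mm pressed), and the tips now cover the bars. So contact is near TCP z≈0.046. I'll improve the shift measure and continue.

```bash
cat > chk.py <<'E'
from station import optics,ctrl
from h import *
F=[];b=[]
for i in range(4):
    c=optics.camera("side");b.append(c["frame"].mean(2));s=ctrl.state();F.append(s["contact_force"])
g=np.float32(np.mean(b,0));r=np.load("ref.npy")
out=[]
for lo,hi in ((2,14),(8,24)):
    W=np.float32([[1,0,342],[0,1,218+lo]])
    try:
        cc,W=cv2.findTransformECC(r[lo:hi,4:-4]/255,g/255,np.float32([[1,0,346],[0,1,218+lo]]),cv2.MOTION_TRANSLATION,(3,100,1e-5),None,1)
        out.append((round(float(W[1,2])-218-lo,2),round(cc,4)))
    except cv2.error: out.append(None)
print("shift px (0.34 px/mm)",out,"F",np.mean(F,0).round(2),"tcp",s["tcp_pos"].round(4),"t",round(s["time"],2))
E
python3 chk.py
for i in 1 2; do python3 -m crank '[0,0,0.001,0,0,0, 0,0,0.002,0,0,0]' | sed -n 2p; python3 chk.py; done
```

```text
shift px (0.34 px/mm) [(0.16, 0.9924), (0.31, 0.9905)] F [-0.23  0.38  0.57] tcp [ 0.6136 -0.2038  0.0447] t 10.2
tcp_pos: [0.6136, -0.2038, 0.0427]
shift px (0.34 px/mm) [(0.54, 0.9836), (0.99, 0.9796)] F [0.77 0.03 1.42] tcp [ 0.6136 -0.2038  0.0427] t 10.65
tcp_pos: [0.6136, -0.2038, 0.0407]
shift px (0.34 px/mm) [(0.85, 0.9698), (1.59, 0.9636)] F [-0.25  0.15  1.47] tcp [ 0.6136 -0.2038  0.0407] t 11.1
```

```bash
python3 -m crank '[0,0,0.001,0,0,0, 0,0,0.0017,0,0,0]' | sed -n 2p
python3 - <<'E'
from station import optics
from h import *
a=optics.camera("scene");b=optics.camera("side");w=optics.camera("wrist")
cv2.imwrite("pics/w6.png",w["frame"][:,:,::-1])
print("obs scene (356.5,224.5) side (348.7,214.4):",cast(a,356.5,224.5,.045),cast(b,348.7,214.4,.045))
p=np.load("fit.npy")
for k in range(5):
    t=p[2]-k*np.pi/4;X=np.r_[p[:2]+.064*np.r_[np.cos(t),np.sin(t)],.04]
    y=w["R"]@X+w["t"];th=np.arctan2(np.hypot(*y[:2]),y[2]);d=y[:2]/np.hypot(*y[:2])
    print(k,(np.r_[w["cx"],w["cy"]]+f(w)*th*d).round(1))
E
python3 chk.py
```

```text
tcp_pos: [0.6136, -0.2038, 0.039]
obs scene (356.5,224.5) side (348.7,214.4): [ 0.60939115 -0.18904725  0.045     ] [ 0.6099776  -0.18637779  0.045     ]
0 [322.  293.3]
1 [268.4 355.7]
2 [187.8 360.6]
3 [119.2 312.6]
4 [ 93.9 232.1]
shift px (0.34 px/mm) [(1.2, 0.951), (2.26, 0.9452)] F [-0.2   0.07  2.34] tcp [ 0.6136 -0.2038  0.039 ] t 11.7
```

View pics/w6.png

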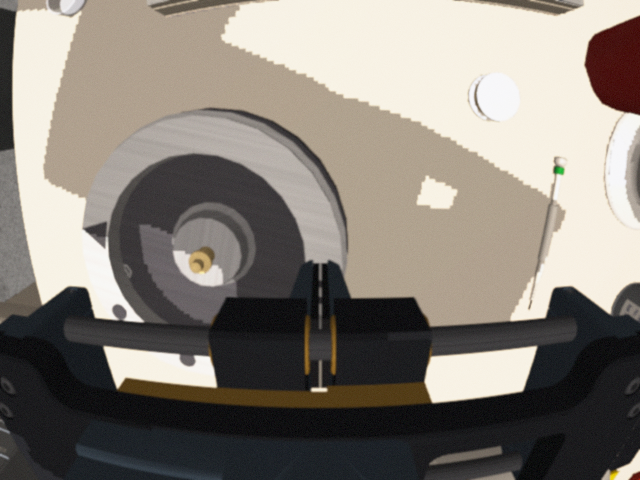

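The tip corner puts the finger centre at (0.614,-0.204), right on the mark, and the bezel is pressed about 6.6 mm (2.3 N). Sliding now, to the middle dot first.

```bash
python3 -m crank '[-0.012,-0.0043,0,0,0,0, -0.0225,-0.0108,0,0,0,0, -0.032,-0.019,0,0,0,0, -0.039,-0.029,0,0,0,0, -0.039,-0.029,0,0,0,0, -0.039,-0.029,0,0,0,0]' | sed -n '1,3p'; python3 chk.py
python3 -m crank '[-0.0053,-0.0113,0,0,0,0, -0.0083,-0.0235,0,0,0,0, -0.0089,-0.036,0,0,0,0, -0.0071,-0.0485,0,0,0,0, -0.0071,-0.0485,0,0,0,0, -0.0071,-0.0485,0,0,0,0]' | sed -n '1,3p'; python3 chk.py
```

```text
time: 12.45
tcp_pos: [0.5841, -0.2433, 0.0389]
eef_rot: [-0.0, 0.704, 0.71, -0.001]
shift px (0.34 px/mm) [(1.55, 0.8526), (2.23, 0.69)] F [-1.13 -0.86  2.58] tcp [ 0.5847 -0.2428  0.0388] t 12.65
time: 13.4
tcp_pos: [0.5354, -0.2501, 0.0387]
eef_rot: [-0.001, 0.704, 0.71, -0.0]
shift px (0.34 px/mm) [(0.96, 0.6319), (0.96, 0.3438)] F [-1.52  0.05  2.98] tcp [ 0.5363 -0.2502  0.0387] t 13.6
```

```bash
python3 -m crank '[0.0043,-0.012,0,0,0,0, 0.0106,-0.0228,-0.0003,0,0,0, 0.019,-0.032,-0.0005,0,0,0, 0.029,-0.0395,-0.0005,0,0,0, 0.029,-0.0395,-0.0005,0,0,0, 0.029,-0.0395,-0.0005,0,0,0]' | sed -n '1,3p'; python3 chk.py
python3 -m crank '[0.0113,-0.0054,0,0,0,0, 0.0235,-0.0084,0,0,0,0, 0.036,-0.009,0,0,0,0, 0.0484,-0.0071,0,0,0,0, 0.0484,-0.0071,0,0,0,0, 0.0484,-0.0071,0,0,0,0, 0.0484,-0.0071,0,0,0,0]' | sed -n '1,3p'; python3 chk.py
```

```text
time: 14.35
tcp_pos: [0.4961, -0.2211, 0.0393]
eef_rot: [-0.001, 0.704, 0.71, -0.0]
shift px (0.34 px/mm) [(2.4, 0.4907), (0.69, 0.3243)] F [-1.26  1.14  2.33] tcp [ 0.4966 -0.2217  0.0392] t 14.55
time: 15.42
tcp_pos: [0.4892, -0.1733, 0.0393]
eef_rot: [-0.0, 0.705, 0.71, 0.0]
shift px (0.34 px/mm) [(0.13, 0.2342), (3.61, 0.5486)] F [0.25 1.68 1.95] tcp [ 0.4892 -0.1735  0.0394] t 15.62
```

```bash
python3 -c "
from station import ctrl
print(ctrl.hand_in())"
```

```text
the job is handed in; nothing more can be done
None
```

I slid the closed fingertips lightly from the twin-bar mark over the three dots to the triangle in one pass and handed the job in with them still resting there (about 2 N, bezel about 6 mm down). My last picture was at the twin bars, so the slide and the finish rest on the force and pose readings, and hand-in gave no verdict.

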